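Square a panel blank against the saw fence and its red length stop

ROBOT

A 6-joint arm with a two-finger parallel gripper is mounted at the origin on the work surface. World frame = base frame: x ahead of the robot, y to its left, z up, the work surface at z = 0. Lengths are in m, angles in rad, forces in N, time in s.
With the tool pointing down it reaches from about 0.35 to 0.975 m from the base axis. Payload 4.9 kg.
Tool frame: the origin (TCP) lies at the very end of the fingers, on their centre line; the grasp point (between the pads) lies ctrl.grip_point_offset behind it (ctrl.grip_point_offset is the distance from the TCP to the grasp point, in m); z points along the fingers, y is the direction in which the jaws open and shut (so a half turn about z gives the same grasp; the last joint's range is limited). The gripper opens to 85 mm and grips with 20 to 120 N. Pads are 22 mm wide; open, the fingers measure 114 mm over their backs; the gripper's body (76 mm by 85 mm) begins 54 mm behind the grasp point. The pads swing forward as they close: fully open they stand 13 mm farther back than shut.
Start: joints at [1.017, 0.053, 1.613, -0, 1.476, -0.119], TCP at [0.263, 0.567, 0.231] pointing down, gripper open.
Joint ranges: [-3.01, 3.01], [-1.01, 2.22], [0.06, 2.58], [-1.02, 4.17], [0.09, 2.62], [-3.14, 3.14]. Speed limits (rad/s): [2.57, 2.57, 3.14, 3.14, 3.14, 3.14].

INTERFACE

Orientations are given as a rotation vector (axis times angle).
In Python, from station import ctrl gives the robot as it stands. The module is installed in compiled form; this text tells all that it offers.
- The arm moves only by the shell command python3 -m creep 'ROWS' [FORCE]. ROWS is JSON, a list of rows, each a list of 5 numbers: the closure in counts, from 0 (fully open) to 255 (shut), then the shift along the tool's x, y, z in mm, then the turn about the tool's z in rad. A call has 1 to 12 rows; each row is the pose to reach, as a shift and turn from the pose commanded when the call began, along the tool's axes at that moment; what a row does not reach only later rows make up. A row lasts 1/12 s, in which the tool goes at most 41.7 mm and 7.16 degrees, less where a joint would pass 70% of its speed; a pose out of reach is approached as far as the arm can. A call with a gripper value outside its range is refused whole. The fingers move at their own pace and stop on an object; FORCE is the grip in N (left out, the last holds). Time passes only in rows, so rows that repeat a pose let the fingers close. It gives the time, the measured TCP pose, the force and the opening at its end, in the units of the state.
- ctrl.get_obs(): the state, without advancing time (a new reading comes with each control period).
- ctrl.get_image(name): name is "side" or "top" or "wrist"; returns the picture (400x640x3 uint8, red, green, blue); there is no depth.
- ctrl.calibration(name): a dict with "fx", "fy", "cx", "cy" (pixels), "k1" (the pictures are not rectified: a ray, as slopes to the right and down, at radius r is drawn at 1 + k1 r^2 times it, then the intrinsics apply), "R" (3x3) and "t" (3): a world point X has camera coordinates R X + t. Camera axes: x right, y down, z forward; pixel columns grow to the right and rows downward; lengths in m; the calibration is good to about 2 mm. A picture is of the moment at which its call begins: read the wrist's pose just before it. calibration takes no time and is no camera call; for the wrist camera it gives the pose at the moment of the call.
- ctrl.finish_job(): hands the job in, once; it reports no verdict.
Trained networks look in the newest picture that a camera, given by its name, has taken for a name from the list of things; names that differ only in an ending like _2 or _b are one class to them, and where a whole thing is asked for, a point or a joint stands for the part that bears it (a point fixed in the world has none). Each returns a list of dicts, best first, with "conf" (0 to 1); they miss things now and then, are a little off and sometimes report something else, mostly with a low value. They report only what shows in the picture. A call takes as long as a camera call. They do not tell look-alikes from the thing itself.
- ctrl.boxes_of(camera, label): "rect" ([left, top, width, height] in pixels, round what is visible of it).
- ctrl.outline_of(camera, label): "mask" (400x640 bool, what is visible of it) and "rect" ([left, top, width, height] in pixels, round what is visible of it).
The state is a dict: "t": time; "q": joint angles; "dq": joint speeds; "effort": joint torques, N m; "tool_pos": TCP position; "tool_rot": TCP orientation; "contact_force": force on the tool from outside, world axes, zero at the start; "wrist_torque": the same for the moment, N m; "opening": finger opening in m.
Only numpy, scipy, OpenCV 4.12 (cv2) and the standard library are available. Lean on these libraries where they do the work, as an engineer would, in place of code of your own. Each camera call takes 0.05 s, during which the arm holds its last target. There are 200 camera calls.

TASK

Push the oak-faced board along the table until its long edge lies flush against the aluminium fence and, between the two stops, its end is up against the red stop. Only push it with the fingers: do not pick it up, and leave the other loose things on the table where they are. Finish with the hand clear of everything.

Things in the scene. Friction and masses are not known exactly. Their poses are not given: they have to be found in the camera images.
- board: oak-brown rectangular panel blank with white edges and a small blank paper label on top, lying flat and loose on the table: 100 (its x) x 150 (its y, the long way) x 18 mm high, about 0.2 kg. Origin: centre of its underside. It starts in front of the fence, crooked, clear of fence and stops, and is turned less than 30 degrees from lying parallel to the fence.
- fence: straight aluminium bar fixed to the table, 540 mm long (its y), 40 mm thick, 36 mm high. Origin: on the table surface under the middle of its working face; that flat upright face is the plane x = 0 of this frame and looks along the fence's -x, towards the robot. The bar occupies x from 0 to 40 mm. Its two fixing feet lie behind it (x 40 to 80 mm).
- red_stop: red length stop, a block fixed rigidly in front of the fence near one of its two ends (which end differs each time): 44 (its x) x 30 (its y) x 43 mm high, axes parallel to the fence's. Origin: on the table surface at the centre of the block, 22 mm in front of the fence face; its flat side faces are at y = +15 and -15 mm. A red tongue over the fence carries a black knob, up to 63 mm above the table. It does not yield.
- blue_stop: blue length stop, same shape and size as the red one, fixed near the other end of the fence. Not used. At the start there is at least 60 mm free along the fence between the board and either stop.
- tape_measure: yellow tape measure, loose, 66 x 66 x 38 mm high with a short steel lip; origin: centre of its underside. Bystander.
- marker: green marker pen with a black cap, loose, 100 (its x) x 16 x 16 mm; origin: centre of its underside. Bystander.
- mouse: black computer mouse, loose, 105 (its x) x 60 x 30 mm high; origin: centre of its underside. Bystander.
- glue: white glue bottle with a blue band and an orange cap, loose, upright, 48 mm diameter, 110 mm high; origin: centre of its underside. Bystander.
- edging_roll: dark brown ring of edge banding lying flat, loose, outer diameter 110, hole 72, 22 mm high; origin: centre of its underside. Bystander.
- offcut: white strip of board, loose, 35 (its x) x 130 (its y) x 18 mm high; origin: centre of its underside. Bystander.
- screwdriver: screwdriver with an orange handle, loose, 190 mm long along its x; origin: under its middle. Bystander.
Mind the look-alikes: they are no part of the job. What is shaped like the board but green or purple is not meant.

How it is judged:
By the outcome, as a careful person would: the job done as asked, in the order asked, and still so for the second after the job is handed in, with the robot touching nothing.
It also fails if it takes over 64 s, if anything falls off the work surface, if the arm or the gripper's body presses on something with over 40 N, if the wrist force passes 120 N, or if a joint passes its speed limit or range.

## Working session

There is one attempt and no reset: what is moved stays moved. The work goes in short steps, Python scripts to look and compute and a shell command to move; the robot and the scene stay as the last step left them, time stands still between calls to the robot, and variables do not carry over. Pictures are saved under pics/ and viewed, about 8 in all and at most 12, crops included, and the job is handed in when it is done.

```bash
mkdir -p pics
cat > h.py <<'E'
from station import ctrl
import numpy as np, cv2
def save(n,f,crop=None,s=1):
    im=ctrl.get_image(n)[:,:,::-1]
    if crop: x,y,w,h=crop; im=im[y:y+h,x:x+w]
    cv2.imwrite(f,cv2.resize(im,None,fx=s,fy=s,interpolation=cv2.INTER_CUBIC)); 
def cal(n):
    c=ctrl.calibration(n); return c,np.array([[c['fx'],0,c['cx']],[0,c['fy'],c['cy']],[0,0,1.]]),np.array(c['R']),np.array(c['t'])
def p2w(n,uv,z):
    c,K,R,t=cal(n)
    d=cv2.undistortPoints(np.array(uv,float).reshape(-1,1,2),K,np.array([c['k1'],0,0,0,0.])).reshape(-1,2)
    d=np.c_[d,np.ones(len(d))]@R; o=-R.T@t
    return (o+d*((z-o[2])/d[:,2])[:,None])[:,:2]
def w2p(n,P):
    c,K,R,t=cal(n)
    return cv2.projectPoints(np.array(P,float).reshape(-1,1,3),cv2.Rodrigues(R)[0],t,K,np.array([c['k1'],0,0,0,0.]))[0].reshape(-1,2)
E
python3 - <<'E'
from h import *
np.set_printoptions(precision=3,suppress=True)
save('top','pics/top1.png',s=1.25); save('side','pics/side1.png',s=1.25)
o=ctrl.get_obs(); print(o['t'],o['tool_pos'],o['tool_rot'],o['opening'],ctrl.grip_point_offset)
H=dict(board=.018,fence=.036,red_stop=.043,blue_stop=.043,tape_measure=.038,marker=.016,mouse=.03,glue=.1,edging_roll=.022,offcut=.018,screwdriver=.02)
for l,z in H.items():
    for d in ctrl.outline_of('top',l):
        if d['conf']<.3: continue
        m=d['mask'].astype(np.uint8); c=max(cv2.findContours(m,0,2)[0],key=cv2.contourArea)
        r=cv2.minAreaRect(c); b=cv2.boxPoints(r)
        print(l,round(d['conf'],2),np.round(d['rect']),'w',p2w('top',b,z).round(3).tolist())
E
```

```text
0.1 [0.263 0.566 0.23 ] [-0.678 -3.067  0.003] 0.08534828788784349 0.0187
board 0.75 [336. 163.  57.  48.] w [[0.58, 0.07], [0.623, -0.075], [0.523, -0.103], [0.48, 0.041]]
board 0.62 [163. 206.  59.  46.] w [[0.391, 0.57], [0.488, 0.548], [0.45, 0.399], [0.354, 0.422]]
board 0.57 [362. 232.  55.  64.] w [[0.368, -0.008], [0.423, -0.096], [0.294, -0.177], [0.239, -0.09]]
fence 0.89 [280. 116. 190.  40.] w [[0.664, 0.159], [0.717, 0.157], [0.702, -0.229], [0.65, -0.226]]
red_stop 0.96 [436. 139.  17.  29.] w [[0.612, -0.213], [0.706, -0.218], [0.704, -0.258], [0.61, -0.253]]
tape_measure 0.73 [254. 144.  26.  31.] w [[0.627, 0.328], [0.679, 0.267], [0.625, 0.223], [0.574, 0.283]]
marker 0.55 [291. 194.   9.  40.] w [[0.527, 0.216], [0.531, 0.196], [0.42, 0.17], [0.415, 0.19]]
marker 0.39 [433. 198.  39.  38.] w [[0.459, -0.194], [0.539, -0.272], [0.464, -0.347], [0.384, -0.27]]
mouse 0.69 [457. 264.  28.  41.] w [[0.331, -0.268], [0.343, -0.329], [0.238, -0.345], [0.226, -0.284]]
glue 0.54 [164. 170.  23.  16.] w [[0.58, 0.54], [0.582, 0.472], [0.535, 0.47], [0.534, 0.538]]
edging_roll 0.89 [432. 200.  41.  37.] w [[0.513, -0.211], [0.515, -0.326], [0.411, -0.325], [0.409, -0.211]]
offcut 0.56 [456. 186.  45.  20.] w [[0.529, -0.274], [0.566, -0.28], [0.546, -0.414], [0.51, -0.408]]
screwdriver 0.61 [240. 227.  17.  64.] w [[0.364, 0.347], [0.372, 0.319], [0.257, 0.286], [0.249, 0.314]]
```

View pics/top1.png

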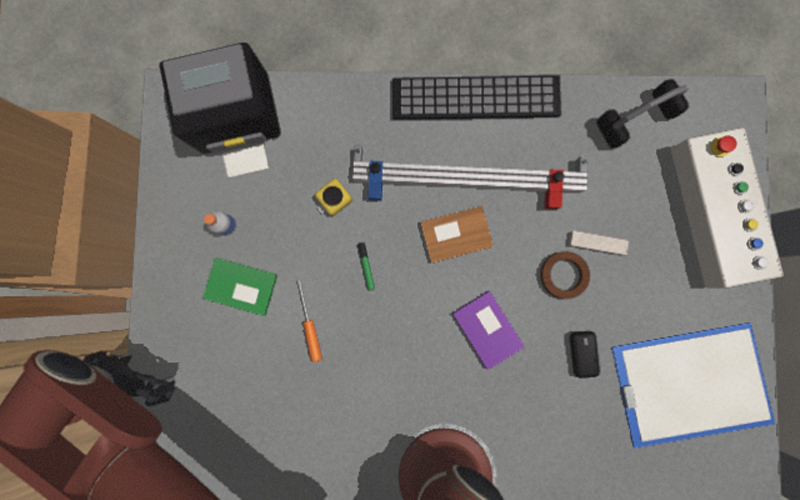

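View pics/side1.png

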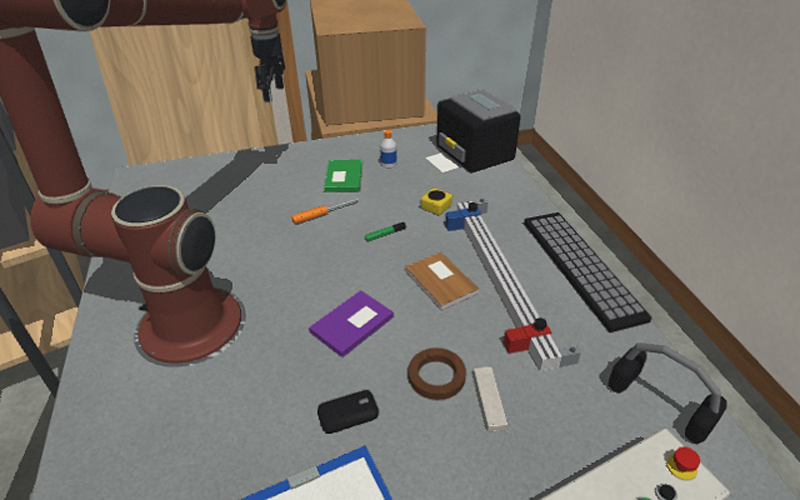

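Candidates for the board, in raw top pixels: brown at (365,188), green at (192,229), purple at (390,263). I choose the brown one and check it in a close crop, together with the fence.

Run:
```python
from h import *
save('top','pics/crop1.png',(275,112,200,110),4)
```

```text
(no output)
```

View pics/crop1.png

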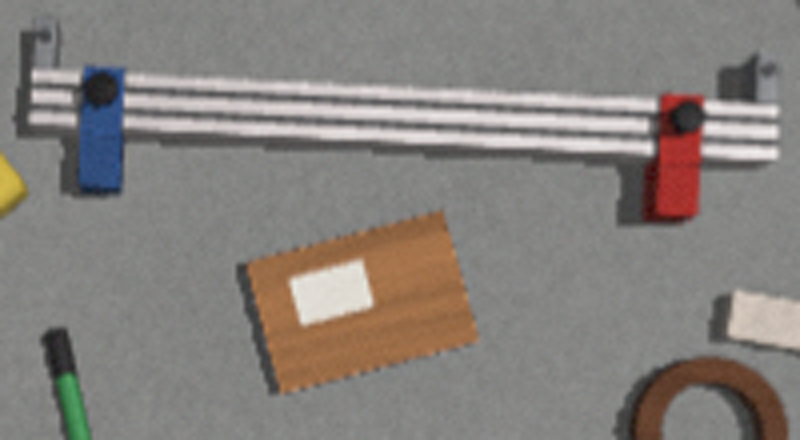

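Run:
```python
from h import *
np.set_printoptions(precision=4,suppress=True)
C=lambda *p: [(275+a/4-.4,112+b/4-.4) for a,b in p]
F=p2w('top',C((30,124),(778,160)),.036); print('fence front edge',F)
d=F[0]-F[1]; print('len',np.linalg.norm(d)); ey=d/np.linalg.norm(d); ex=np.array([ey[1],-ey[0]]); M=F.mean(0); print('ex',ex,'ey',ey,'mid',M)
f=lambda P:np.c_[(P-M)@ex,(P-M)@ey]
B=p2w('top',C((247,262),(443,211),(478,342),(281,394)),.018); print('board',B,B.mean(0),f(B))
print('blue',f(p2w('top',C((80,190),(122,190)),.043)),'red at z=.043',f(p2w('top',C((660,130),(703,130),(647,215),(697,217)),.043)))
c,K,R,t=cal('top'); print('cam',-R.T@t)
# model projection of red block
r=lambda y:[np.r_[M+ex*x+ey*(y+dy),z] for z in(.043,0.) for x,dy in((-.044,.015),(-.044,-.015),(0,.015),(0,-.015))]
for y in(-.2,-.21,-.22): print(y,((w2p('top',r(y))-[275,112]+.4)*4).round(0).tolist())
from scipy.spatial.transform import Rotation as Ro
print(Ro.from_rotvec(ctrl.get_obs()['tool_rot']).as_matrix())
c,K,R,t=cal('wrist'); print('wristcam',-R.T@t,R[2])
```

```text
fence front edge [[ 0.6767  0.2262]
 [ 0.659  -0.3132]]
len 0.5397122758586238
ex [ 0.9995 -0.0328] ey [0.0328 0.9995] mid [ 0.6678 -0.0435]
board [[ 0.5809  0.0663]
 [ 0.6211 -0.0765]
 [ 0.5253 -0.1027]
 [ 0.4846  0.0399]] [ 0.553  -0.0182] [[-0.0904  0.1069]
 [-0.0456 -0.0345]
 [-0.1405 -0.0639]
 [-0.1859  0.0773]]
blue [[-0.0479  0.2301]
 [-0.0463  0.1998]] red at z=.043 [[ 0.0161 -0.1832]
 [ 0.0176 -0.2137]
 [-0.0458 -0.176 ]
 [-0.0455 -0.2114]]
cam [0.4217 0.0924 1.1578]
-0.2 [[660.0, 213.0], [702.0, 215.0], [662.0, 152.0], [704.0, 154.0], [643.0, 223.0], [684.0, 225.0], [645.0, 164.0], [686.0, 166.0]]
-0.21 [[674.0, 214.0], [716.0, 216.0], [676.0, 153.0], [718.0, 155.0], [657.0, 224.0], [697.0, 226.0], [659.0, 165.0], [699.0, 167.0]]
-0.22 [[688.0, 215.0], [730.0, 217.0], [690.0, 154.0], [732.0, 156.0], [670.0, 224.0], [711.0, 226.0], [672.0, 166.0], [713.0, 168.0]]
[[-0.9069  0.4212 -0.    ]
 [ 0.4212  0.9069  0.    ]
 [ 0.     -0.     -1.    ]]
wristcam [0.1935 0.5996 0.375 ] [ 0.2691 -0.1244 -0.955 ]
```

Checked: the brown, white-edged panel at crop (362,302) is the board. The purple and green ones are decoys. The fence measures 540 mm long in this picture, which matches its stated length. I will go above a point behind the board with the jaws parallel to the fence.

```bash
python3 -m creep '[[0,-36,-38,0,-0.1],[0,-72,-76,0,-0.2],[0,-100,-106,0,-0.3],[0,-128,-136,0,-0.402],[0,-156,-166,0,-0.402],[0,-184,-196,0,-0.402],[0,-212,-226,0,-0.402],[0,-240,-256,0,-0.402],[0,-268,-286,0,-0.402],[0,-296,-316,0,-0.402],[0,-324,-346,0,-0.402],[0,-352,-376,0,-0.402]]'
cat >> h.py <<'E'
from scipy.spatial.transform import Rotation as Ro
M=np.array([.6678,-.0435]); ex=np.array([.9995,-.0328]); ey=np.array([.0328,.9995])
def st():
    o=ctrl.get_obs(); p=np.array(o['tool_pos']); Rm=Ro.from_rotvec(o['tool_rot']).as_matrix()
    d=p[:2]-M
    print('t',round(o['t'],2),'tcp fence xy',np.round([d@ex*1e3,d@ey*1e3],1),'z',round(p[2]*1e3,1),'F',np.round(o['contact_force'],1),'open',round(o['opening'],4),'turn err',round(float(np.arctan2(Rm[:2,1]@ex,Rm[:2,1]@ey)),4))
    return p,Rm
def to(x,y):
    p,Rm=st(); w=M+ex*x+ey*y-p[:2]; v=Rm.T@np.r_[w,0]; print('tool shift mm',(v*1e3).round(1))
def board(n='top'):
    b=[d for d in ctrl.outline_of(n,'board')]
    hsv=cv2.cvtColor(ctrl.get_image(n),cv2.COLOR_RGB2HSV)
    return b,hsv
E
python3 -c "
from h import *
to(-.208,.010)"
```

```text
t: 1.7
tool_pos: [0.4196, 0.0899, 0.2318]
tool_rot: [0.051, 3.14, 0.0]
contact_force: [1.1, 0.1, 0.4]
opening: 0.0853
t 1.7 tcp fence xy [-252.4  125.2] z 231.8 F [1.1 0.1 0.4] open 0.0853 turn err -0.0002
tool shift mm [ -44.4 -115.2    0. ]
```

```bash
python3 -m creep '[[0,-11,-29,0,0],[0,-22,-58,20,0],[0,-33,-87,50,0],[0,-44,-115,80,0],[0,-44,-115,110,0],[0,-44,-115,140,0],[0,-44,-115,170,0],[0,-44,-115,190,0],[0,-44,-115,205,0],[0,-44,-115,212,0],[0,-44,-115,212,0]]'
python3 -c "
from h import *
to(-.208,.010); save('wrist','pics/w1.png'); save('side','pics/s2.png',(280,150,200,150),4)"
```

```text
t: 2.62
tool_pos: [0.4582, -0.0242, 0.0176]
tool_rot: [-0.052, -3.138, -0.001]
contact_force: [0.5, -0.0, 0.1]
opening: 0.0854
t 2.62 tcp fence xy [-210.1   12.4] z 17.6 F [ 0.5 -0.   0.1] open 0.0854 turn err 0.0001
tool shift mm [-2.1 -2.4 -0. ]
```

View pics/s2.png

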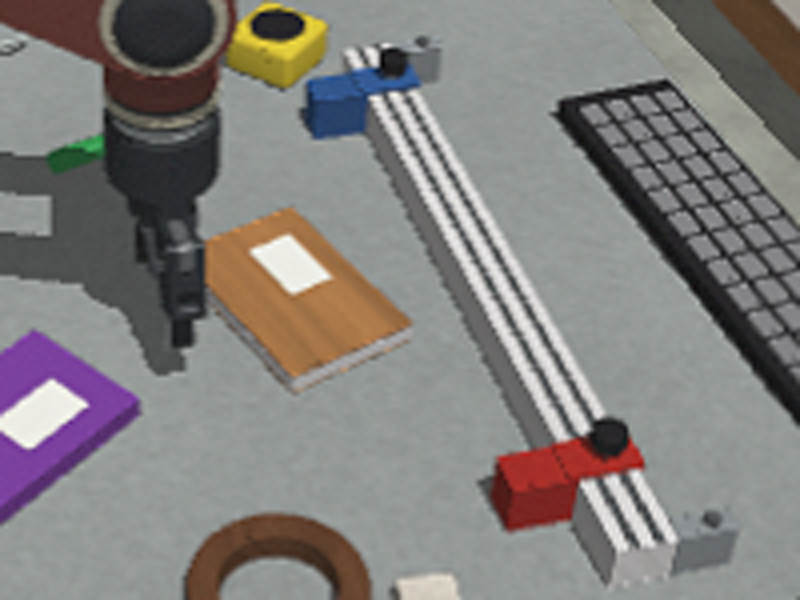

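The side crop shows the near fingertip at crop (183,345), in the gap between the purple decoy and the board, clear of both and still above the table. Next I lower it and probe for table contact.

```bash
python3 -c "
from h import *
for z in (0,.005,.01,.015,.02,.025,.03,.035): print(z,((w2p('side',[[*(M-.210*ex-.040*ey),z],[*(M-.210*ex-.055*ey),z]])-[280,150])*4).round(0).tolist())"
python3 -m creep '[[0,0,0,5,0],[0,0,0,9,0],[0,0,0,12,0],[0,0,0,12,0]]'
```

```text
0 [[178.0, 387.0], [183.0, 402.0]]
0.005 [[178.0, 381.0], [183.0, 397.0]]
0.01 [[178.0, 376.0], [183.0, 391.0]]
0.015 [[178.0, 371.0], [183.0, 386.0]]
0.02 [[178.0, 365.0], [183.0, 381.0]]
0.025 [[178.0, 360.0], [183.0, 375.0]]
0.03 [[177.0, 355.0], [183.0, 370.0]]
0.035 [[177.0, 349.0], [183.0, 365.0]]
t: 3.05
tool_pos: [0.4594, -0.0244, 0.007]
tool_rot: [-0.051, -3.141, -0.0]
contact_force: [-0.6, -0.6, 0.3]
opening: 0.0852
```

```bash
python3 -m creep '[[0,0,0,4,0],[0,0,0,8,0],[0,0,0,10,0],[0,0,0,12,0],[0,0,0,12,0]]'
python3 -c "
from h import *
to(-.208,.010); save('side','pics/s3.png',(280,150,200,150),4)"
```

```text
t: 3.47
tool_pos: [0.4592, -0.0244, -0.0053]
tool_rot: [-0.052, -3.14, -0.0]
contact_force: [-0.4, -0.7, -0.1]
opening: 0.0854
t 3.47 tcp fence xy [-209.1   12.2] z -5.3 F [-0.4 -0.7 -0.1] open 0.0854 turn err 0.0
tool shift mm [-1.1 -2.2 -0. ]
```

View pics/s3.png

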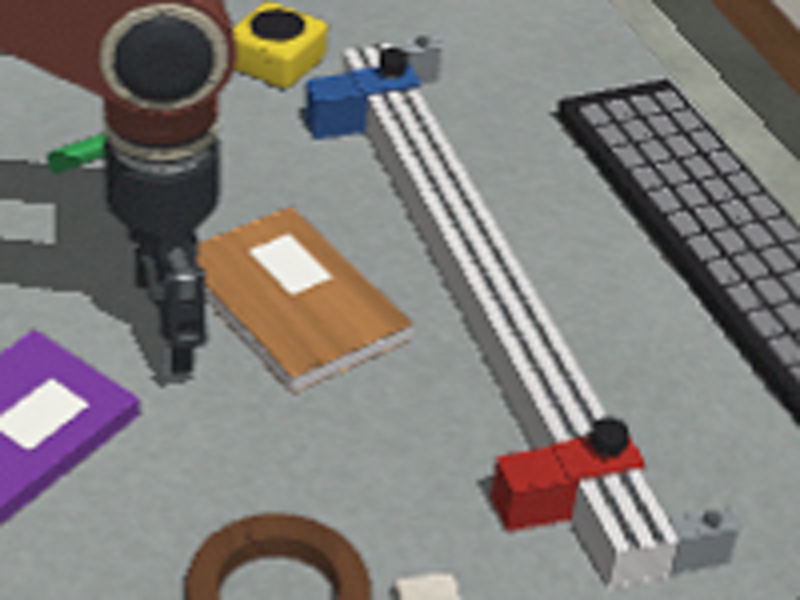

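The fingertip is now about 9 mm above the table, within the board's height. I push slowly towards the fence, stopping short to check.

```bash
python3 -m creep '[[0,-6,-2,0,0],[0,-12,-2,0,0],[0,-18,-2,0,0],[0,-24,-2,0,0],[0,-30,-2,0,0],[0,-36,-2,0,0],[0,-42,-2,0,0],[0,-48,-2,0,0],[0,-54,-2,0,0],[0,-60,-2,0,0],[0,-66,-2,0,0],[0,-72,-2,0,0]]'
cat >> h.py <<'E'
def meas(f=None):
    st(); im=ctrl.get_image('top'); hsv=cv2.cvtColor(im,cv2.COLOR_RGB2HSV)
    best=None
    for d in ctrl.outline_of('top','board'):
        m=d['mask']; h=np.median(hsv[m][:,0])
        if 5<h<25: best=d; break
    if best is None: print('no board'); 
    else:
        c=max(cv2.findContours(best['mask'].astype(np.uint8),0,2)[0],key=cv2.contourArea)
        P=p2w('top',cv2.boxPoints(cv2.minAreaRect(c)),.018)-M
        print('conf',round(best['conf'],2),'board corners fence mm',np.c_[P@ex,P@ey].dot(1e3).round(0).tolist())
    if f: cv2.imwrite(f,cv2.resize(im[112:222,275:475,::-1],None,fx=4,fy=4,interpolation=cv2.INTER_CUBIC))
E
python3 -c "
from h import *
meas('pics/c2.png')"
```

```text
t: 4.52
tool_pos: [0.5322, -0.0289, -0.0047]
tool_rot: [0.052, 3.141, -0.0]
contact_force: [-1.0, 0.9, -0.1]
opening: 0.0852
t 4.52 tcp fence xy [-136.    10.1] z -4.7 F [-1.   0.9 -0.1] open 0.0852 turn err 0.0
conf 0.92 board corners fence mm [[-30.0, 85.0], [-22.0, -68.0], [-105.0, -71.0], [-112.0, 81.0]]
```

View pics/c2.png

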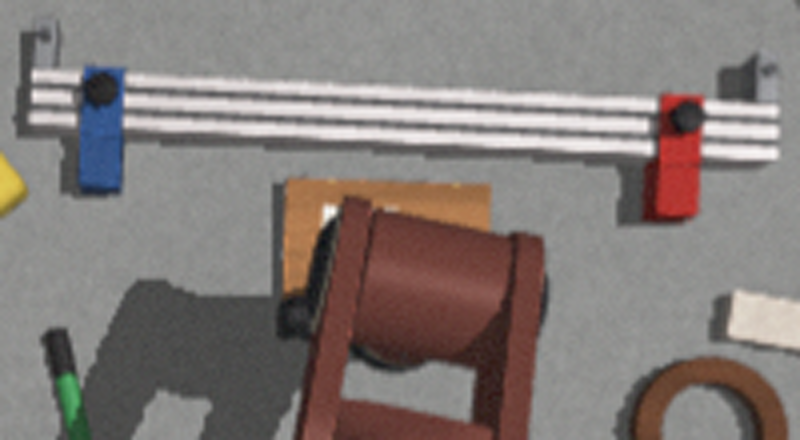

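The crop shows the board nearly squared up, with its front edge from crop (285,180) to (490,185), about 26 mm short of the fence. I continue slowly until contact.

```bash
python3 -m creep '[[0,-4,0,0,0],[0,-8,0,0,0],[0,-12,0,0,0],[0,-16,0,0,0],[0,-20,0,0,0],[0,-22,0,0,0],[0,-23,0,0,0],[0,-24,0,0,0],[0,-25,0,0,0],[0,-25,0,0,0]]'
```

```text
t: 5.45
tool_pos: [0.5567, -0.0297, -0.0047]
tool_rot: [0.052, 3.141, -0.0]
contact_force: [-0.3, 0.1, 0.4]
opening: 0.0853
```

```bash
python3 -m creep '[[0,-1,0,0,0],[0,-2,0,0,0],[0,-2,0,0,0]]'; python3 -m creep '[[0,-1,0,0,0],[0,-2,0,0,0],[0,-2,0,0,0]]'
```

```text
t: 5.7
tool_pos: [0.5584, -0.0298, -0.0047]
tool_rot: [-0.052, -3.141, -0.0]
contact_force: [-3.0, -0.2, 2.1]
opening: 0.0852
t: 5.95
tool_pos: [0.5584, -0.0297, -0.0048]
tool_rot: [-0.051, -3.135, -0.0]
contact_force: [-11.2, 0.1, 9.3]
opening: 0.0854
```

The wrist reads 11 N and has stopped advancing, so the board is against the fence. I back off, lift, shut the fingers and go to the board's +y end.

```bash
python3 -m creep '[[0,5,0,0,0],[0,15,0,0,0],[0,25,0,0,0],[0,25,0,-30,0],[0,25,0,-60,0],[255,25,30,-80,0],[255,15,60,-80,0],[255,-10,90,-80,0],[255,-40,120,-80,0],[255,-58,130,-80,0],[255,-58,130,-80,0],[255,-58,130,-80,0]]' 20
python3 -c "
from h import *
meas('pics/c3.png'); to(-.052,.120)"
```

```text
t: 6.95
tool_pos: [0.6227, 0.0987, 0.0751]
tool_rot: [-0.049, -3.141, 0.0]
contact_force: [0.3, -0.2, 0.8]
opening: 0.0009
t 6.95 tcp fence xy [-49.7 140.7] z 75.1 F [ 0.3 -0.2  0.8] open 0.0009 turn err -0.0013
conf 0.75 board corners fence mm [[-4.0, 56.0], [2.0, -67.0], [-102.0, -71.0], [-108.0, 51.0]]
t 7.05 tcp fence xy [-50.8 139.7] z 74.7 F [-0.8  0.7 -0.6] open -0.0004 turn err 0.0003
tool shift mm [  1.2 -19.6   0. ]
```

View pics/c3.png

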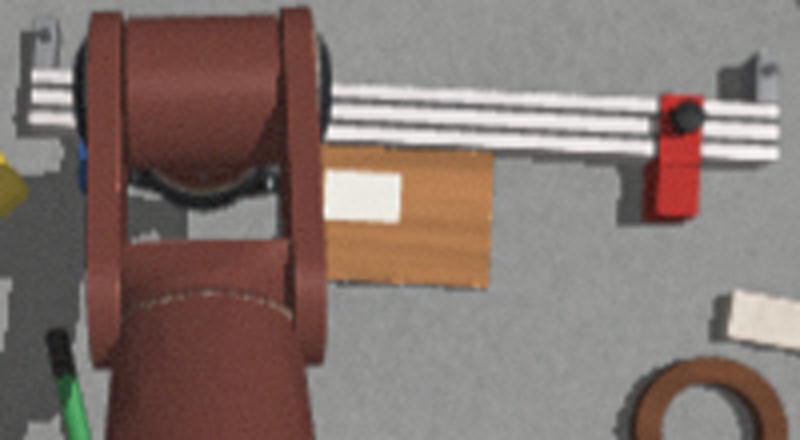

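The crop shows the board flush along the fence, its leading end at crop x≈490 (fence y≈-70 mm). The red stop's inner face is at about -183 mm. I lower at the trailing end and push.

```bash
python3 -m creep '[[255,0,-5,25,0],[255,0,-10,45,0],[255,0,-15,60,0],[255,0,-15,68,0],[255,0,-15,68,0],[255,0,-21,68,0],[255,0,-27,68,0],[255,0,-33,68,0],[255,0,-39,68,0],[255,0,-45,68,0],[255,0,-51,68,0],[255,0,-57,68,0]]'
python3 -m creep '[[255,0,-6,0,0],[255,0,-12,0,0],[255,0,-18,0,0],[255,0,-24,0,0],[255,0,-30,0,0],[255,0,-36,0,0],[255,0,-42,0,0],[255,0,-48,0,0],[255,0,-54,0,0],[255,0,-60,0,0],[255,0,-66,0,0],[255,0,-72,0,0]]'
python3 -c "
from h import *
meas(); to(-.052,-.018)"
```

```text
t: 8.05
tool_pos: [0.6214, 0.0411, 0.008]
tool_rot: [0.052, 3.14, 0.002]
contact_force: [-0.1, 2.8, 2.3]
opening: -0.0001
t: 9.05
tool_pos: [0.6189, -0.031, 0.0079]
tool_rot: [0.052, 3.14, 0.001]
contact_force: [-0.1, 5.8, 6.8]
opening: 0.0001
t 9.05 tcp fence xy [-49.3  10.9] z 7.9 F [-0.1  5.8  6.8] open 0.0001 turn err 0.0
conf 0.78 board corners fence mm [[-103.0, -105.0], [1.0, -110.0], [-1.0, -155.0], [-104.0, -150.0]]
t 9.15 tcp fence xy [-49.2   9.9] z 7.8 F [1.1 1.7 3.6] open -0.0002 turn err 0.0006
tool shift mm [  2.7 -28.    0. ]
```

```bash
python3 -m creep '[[255,0,-4,0,0],[255,0,-8,0,0],[255,0,-12,0,0],[255,0,-16,0,0],[255,0,-20,0,0],[255,0,-22,0,0],[255,0,-24,0,0],[255,0,-25,0,0],[255,0,-26,0,0],[255,0,-26,0,0]]'
python3 -m creep '[[255,0,-1,0,0],[255,0,-2,0,0],[255,0,-2,0,0]]'
```

```text
t: 9.98
tool_pos: [0.6179, -0.0568, 0.0077]
tool_rot: [0.052, 3.141, 0.001]
contact_force: [0.3, 4.6, 5.6]
opening: -0.0004
t: 10.23
tool_pos: [0.6178, -0.0587, 0.0077]
tool_rot: [0.051, 3.141, 0.001]
contact_force: [-0.4, 4.5, 5.4]
opening: -0.0
```

```bash
for i in 1 ; do python3 -m creep '[[255,0,-1,0,0],[255,0,-2,0,0],[255,0,-2,0,0]]'; done; python3 -m creep '[[255,0,-1,0,0],[255,0,-2,0,0],[255,0,-2,0,0]]'
python3 -c "
from h import *
meas('pics/c4.png')"
```

```text
t: 10.48
tool_pos: [0.6178, -0.0607, 0.0077]
tool_rot: [0.051, 3.141, 0.001]
contact_force: [-0.3, 4.3, 6.0]
opening: 0.0003
t: 10.73
tool_pos: [0.6177, -0.0627, 0.0077]
tool_rot: [0.051, 3.141, 0.001]
contact_force: [-0.3, 5.3, 5.4]
opening: 0.0
t 10.73 tcp fence xy [-49.5 -20.8] z 7.7 F [-0.3  5.3  5.4] open 0.0 turn err -0.0001
conf 0.62 board corners fence mm [[-102.0, -145.0], [-1.0, -151.0], [-2.0, -186.0], [-104.0, -181.0]]
```

View pics/c4.png

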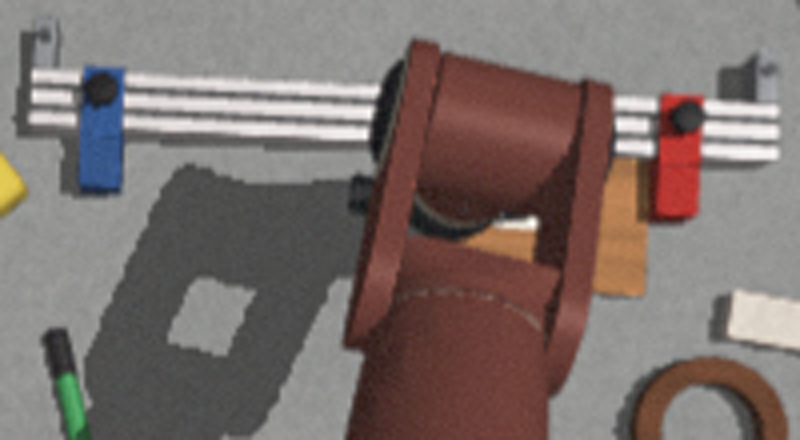

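The board's end, at crop (648,270), is only a millimetre or so from the red stop's face. I continue in 1 mm steps until the force rises.

```bash
python3 -m creep '[[255,0,-1,0,0],[255,0,-2,0,0],[255,0,-2,0,0]]'; python3 -m creep '[[255,0,-1,0,0],[255,0,-2,0,0],[255,0,-2,0,0]]'
```

```text
t: 11.08
tool_pos: [0.6177, -0.0631, 0.0078]
tool_rot: [0.052, 3.141, 0.006]
contact_force: [0.7, 10.2, 7.1]
opening: -0.0
t: 11.33
tool_pos: [0.6177, -0.0633, 0.0078]
tool_rot: [0.052, 3.141, 0.011]
contact_force: [1.2, 15.8, 7.8]
opening: -0.0002
```

The force rose to 16 N with no further travel, so the board is up against the red stop. I release, go round behind, and square it gently against the fence with the open fingers.

```bash
python3 -m creep '[[255,0,8,0,0],[255,0,25,0,0],[255,0,25,-35,0],[255,0,25,-70,0],[0,30,10,-80,0],[0,60,-15,-80,0],[0,85,-45,-80,0],[0,106,-75,-80,0],[0,106,-80,-60,0],[0,106,-80,-30,0],[0,106,-80,-5,0],[0,106,-80,12,0]]'
python3 -c "
from h import *
meas('pics/c5.png'); to(-.112,-.105)"
```

```text
t: 12.33
tool_pos: [0.5058, -0.1436, -0.0082]
tool_rot: [-0.052, -3.136, -0.0]
contact_force: [-0.3, -0.1, -0.5]
opening: 0.0851
t 12.33 tcp fence xy [-158.7 -105.4] z -8.2 F [-0.3 -0.1 -0.5] open 0.0851 turn err 0.0006
conf 0.86 board corners fence mm [[-0.0, -29.0], [7.0, -180.0], [-99.0, -184.0], [-107.0, -33.0]]
t 12.43 tcp fence xy [-160.1 -104.3] z -9.3 F [-1.9  0.5 -0.7] open 0.0854 turn err 0.0002
tool shift mm [-48.1  -0.7  -0.5]
```

View pics/c5.png

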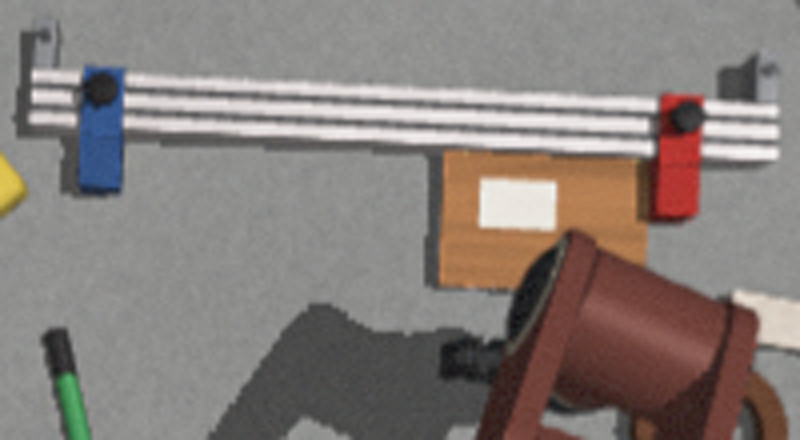

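The board lies along the fence with its end at the red stop, from crop (443,155) to (648,230). Now a gentle squaring push from behind.

```bash
python3 -m creep '[[0,-5,0,-3,0],[0,-12,0,-3,0],[0,-19,0,-3,0],[0,-26,0,-3,0],[0,-33,0,-3,0],[0,-38,0,-3,0],[0,-43,0,-3,0],[0,-46,0,-3,0],[0,-48,0,-3,0],[0,-49,0,-3,0],[0,-50,0,-3,0],[0,-50,0,-3,0]]'
python3 -m creep '[[0,-1,0,0,0],[0,-2,0,0,0],[0,-2,0,0,0]]'
```

```text
t: 13.43
tool_pos: [0.5547, -0.1445, -0.0021]
tool_rot: [-0.05, -3.13, -0.002]
contact_force: [-16.3, 0.4, 12.3]
opening: 0.0855
t: 13.68
tool_pos: [0.5547, -0.1445, -0.0021]
tool_rot: [-0.05, -3.124, -0.003]
contact_force: [-23.1, 0.6, 18.5]
opening: 0.0855
```

Contact came at TCP x = -109.7 mm, exactly as in the first flush push. I retreat and look.

```bash
python3 -m creep '[[0,10,0,0,0],[0,30,0,0,0],[0,45,0,0,0],[0,45,0,-40,0],[0,45,0,-80,0],[0,55,20,-110,0],[0,70,50,-130,0],[0,80,80,-150,0],[0,90,115,-150,0],[0,95,150,-150,0],[0,100,185,-150,0],[0,100,220,-150,0]]'
python3 -m creep '[[0,0,35,0,0],[0,0,70,0,0],[0,0,105,0,0],[0,0,140,0,0],[0,0,140,0,0]]'
python3 -c "
from h import *
meas('pics/c6.png'); save('side','pics/s4.png',(330,130,160,120),5)
for l in ('marker','tape_measure','edging_roll','offcut','mouse','screwdriver','glue'):
  d=ctrl.outline_of('top',l); print(l,[(round(e['conf'],2),np.round(e['rect']).tolist()) for e in d[:1]])"
```

```text
t: 14.68
tool_pos: [0.4671, 0.0799, 0.1485]
tool_rot: [0.052, 3.14, 0.0]
contact_force: [1.0, 0.3, 0.9]
opening: 0.0854
t: 15.1
tool_pos: [0.4722, 0.223, 0.1485]
tool_rot: [0.043, 3.141, 0.004]
contact_force: [-0.2, 0.4, -0.0]
opening: 0.0853
t 15.1 tcp fence xy [-204.3  260. ] z 148.5 F [-0.2  0.4 -0. ] open 0.0853 turn err -0.0054
conf 0.68 board corners fence mm [[-103.0, -31.0], [-1.0, -32.0], [-1.0, -184.0], [-103.0, -182.0]]
marker [(0.61, [298.0, 221.0, 3.0, 11.0])]
tape_measure [(0.96, [255.0, 144.0, 24.0, 28.0])]
edging_roll [(0.71, [166.0, 170.0, 19.0, 15.0])]
offcut [(0.67, [458.0, 186.0, 44.0, 19.0])]
mouse [(0.85, [456.0, 264.0, 27.0, 42.0])]
screwdriver []
glue [(0.67, [165.0, 172.0, 22.0, 14.0])]
```

View pics/c6.png

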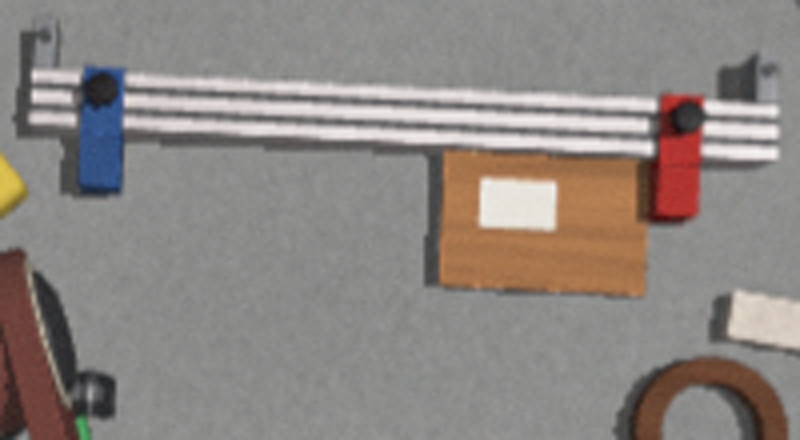

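View pics/s4.png

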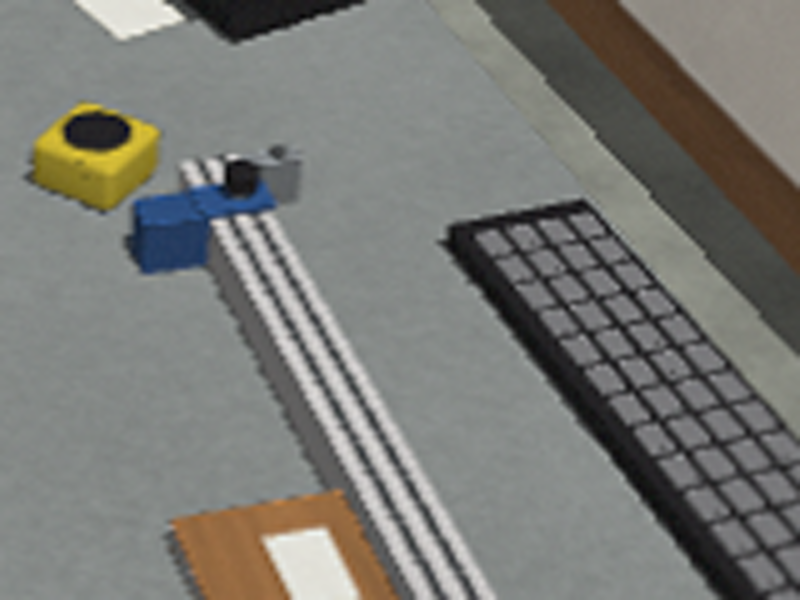

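The top crop shows the board flush on the fence with its end at the red stop, around crop (648,230). My side crop missed that corner, so I use the last picture on the board/stop joint.

```bash
python3 -c "
from h import *
save('side','pics/s5.png',(370,215,100,80),8)"
```

```text
(no output)
```

View pics/s5.png

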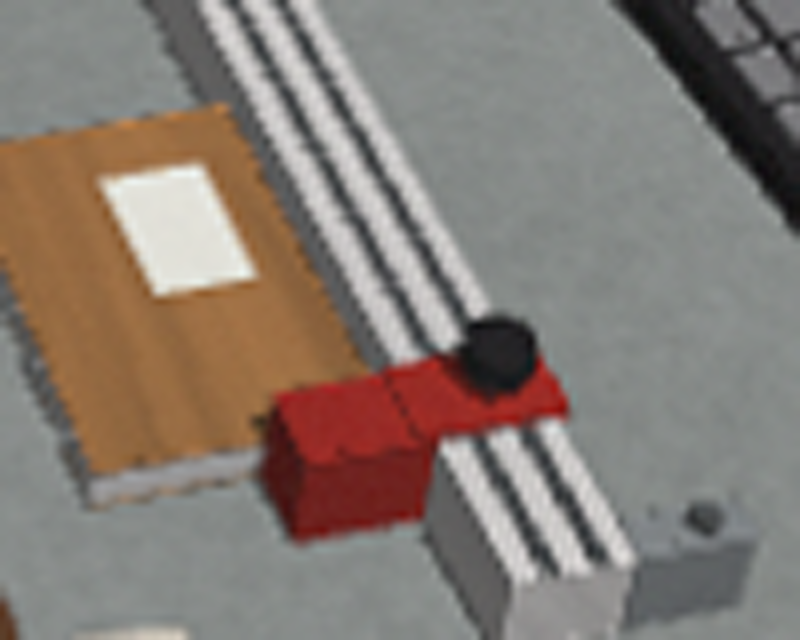

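```bash
python3 -c "
from h import *
st(); print(ctrl.finish_job())"
```

```text
t 15.65 tcp fence xy [-203.5  254.5] z 148.4 F [ 0.8 -0.3  0.3] open 0.0855 turn err 0.0012
the job is handed in; nothing more can be done
None
```

The oak board is flush against the fence with its end up against the red stop, and I handed the job in at 15.7 s. I pushed it square onto the fence with the open fingers, slid it along with the shut fingers, then pressed it square once more from behind.

**What the last checks showed:**
- **End against the stop:** the force rose to 16 N with no further travel.
- **Edge against the fence:** the last push reached 23 N, with the hand at the same place (-109.7 mm) as in the first flush push.
- **Position:** the final top picture puts the board's edge within about 1 mm of the fence line. Its end is at about -183 mm, where I measured the stop's face. The side picture shows no gap at the stop, but the last stretch of the joint is hidden behind it.
- **Hand:** clear of everything, 148 mm above the table.

**What was not fully confirmed:**
- **Board end after the last push:** I did not test it against the stop again after the final squaring push. The top pictures before and after look the same.
- **Bystanders:** the networks found the tape measure, offcut, mouse and glue where they were. The arm partly hid the marker, the screwdriver was not detected, and the edging roll was misreported at the glue bottle. The part of the roll visible in the final crop had not moved. I planned the path to clear all of these and felt no unexpected contact.

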